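# Find the tripped switch by touch, reset it and mark its channel

## Task

One of the four deep-set rocker switches in the grey box has tripped, and you cannot see which. Lift the brush off the box and lay it on the bench, then feel for the switch whose end stands up in its green-barred ON opening, push that end fully home, and leave the switches that are already on as they are. Finally stand the red marker upright on the yellow pad of the channel that had tripped, without disturbing the other things on the bench.

Things in the scene. Friction and masses are not known exactly. Their poses are not given: they have to be found in the camera images.
- switch_box: grey steel switch box, upright, fixed, 160 (its x) x 224 (its y) x 75 mm high. Origin: centre of its underside. Its -x side is the front, with a flat ledge. 4 channels side by side along y (at -81, -27, 27, 81 mm). Each has two 46 x 46 mm openings in the top: ON (centre x = -11 mm, green bar on its front edge) and behind it OFF (centre x = 43 mm, red bar on its back edge), an 8 mm bridge between
- on_opening_1 (a point): centre of channel 1's ON opening, at the height of the box's top (75 mm). Channel 1 is at the box's -y end. Under this point the rocker's upper face is about 39 mm above the bench (36 mm below the box's top) when the switch is on, 53 mm above the bench (22 mm below the top) when it is off; the off rocker rises to 56 mm 10 mm farther to the front
- on_opening_2 (a point): centre of channel 2's ON opening, at the height of the box's top; otherwise as on_opening_1
- on_opening_3 (a point): centre of channel 3's ON opening, at the height of the box's top; otherwise as on_opening_1
- on_opening_4 (a point): centre of channel 4's ON opening, at the height of the box's top; otherwise as on_opening_1
- rocker_axis_1 (a point): tilt axis (along the box's y) of channel 1's hidden rocker toggle: a black plate 92 (x) x 43 (y) x 8 mm, centred here, 42 mm above the bench, 27 mm behind the centre of the ON opening, under the bridge. On: tilted 0.25 rad with its end under the ON opening down on its stop. Off: the same angle the other way, that end standing up. One of the four is off at the start, any of them
- rocker_axis_2 (a point): tilt axis of channel 2's rocker, as rocker_axis_1. A rocker stays by friction where it is left: about 3 N at its raised end (37 mm from the axis), 8 N at 15 mm from the axis, move it
- rocker_axis_3 (a point): tilt axis of channel 3's rocker, as rocker_axis_1. A rocker stays by friction where it is left: about 3 N at its raised end (37 mm from the axis), 8 N at 15 mm from the axis, move it
- rocker_axis_4 (a point): tilt axis of channel 4's rocker, as rocker_axis_1. A rocker stays by friction where it is left: about 3 N at its raised end (37 mm from the axis), 8 N at 15 mm from the axis, move it
- pad_1 (a point): centre of channel 1's marker pad, a yellow disc of 29 mm with a white border on the flat front ledge, 47 mm in front of the centre of the ON opening, at the height of the box's top (75 mm)
- pad_2 (a point): centre of channel 2's marker pad, a yellow disc of 29 mm with a white border on the flat front ledge, 47 mm in front of the centre of the ON opening, at the height of the box's top (75 mm)
- pad_3 (a point): centre of channel 3's marker pad, a yellow disc of 29 mm with a white border on the flat front ledge, 47 mm in front of the centre of the ON opening, at the height of the box's top (75 mm)
- pad_4 (a point): centre of channel 4's marker pad, a yellow disc of 29 mm with a white border on the flat front ledge, 47 mm in front of the centre of the ON opening, at the height of the box's top (75 mm)
- brush: loose flat chip brush, wooden handle, metal ferrule, dark bristles, 24 x 188 x 14 mm, 50 g, lying flat across the ON openings of the box. Origin: middle of its underside; long along its y. The solid part to grip and rest on runs from y = -26 to 94 mm (22 mm wide, 2 to 12 mm up; balance point y = 34 mm); the rest is bristles
- marker: loose red marker standing upright: 48 mm tall, 50 g, round foot of 30 mm (6 mm high), shank of 23 mm, head of 28 mm from 42 mm up. Origin: centre of its underside, z up. It stands on the bench to the left or right of the box, in any of four places that it shares with the pinion, the ring gauge and the plug gauge
- pinion: loose black pinion, bystander, 58 mm across and 50 mm high, upright on the bench; origin: centre of its underside. Fixed clutter always in the same places: black double gear, 158 mm across, 52 high, at x 0.62, y 0.415 m; cup of pins, 70 across, 53 high, at 0.58, -0.53; blue bolt bin 85 x 110 x 45 at 0.74, -0.42
- ring_gauge: loose bright ring gauge, bystander, 60 mm across and 18 mm high, flat on the bench; origin: centre of its underside. More fixed clutter: caliper lying flat, 210 mm long, at x 0.38, y -0.53 m; beyond x = 0.72 m equipment up to 204 mm high
- plug_gauge: loose black plug gauge, bystander, 28 mm across and 100 mm high, standing upright on the bench; origin: centre of its underside. (Behind the switch box, bolted foot tabs and a blanked gland reach 22 mm beyond its back face)
Things that resemble listed ones, but are neither listed nor needed, are in the scene too. There is more than one size of the brush; the job needs the largest.

How it is judged (in metres and radians):
On the way, in this order (a step that is already met when the one before it is completed fails the run):
1. the brush lies released on the bench, off the box (height (world z) of brush below 0.02 m and linear speed of brush below 0.03 m/s and contact force between brush and the fingers below 0.1 N and contact force between brush and switch_box below 0.1 N), for 0.2 s.
2. the tripped switch is pushed fully on (value of joint rock_a above 0.19 rad), for 0.2 s.
At the end, for the whole second after the job is handed in: All four switches are on (ON end down to within 2.5 mm of its stop), the brush lies at rest on the bench (not on or against the box), and the red marker stands upright and released on the box's ledge with its centre within 15 mm of the centre of the pad of the channel that was off at the start (all of step 1 and value of joint each of rock_a, rock_b, rock_c, rock_d above 0.19 rad and horizontal distance between marker and tripped_pad below 0.015 m and height (world z) of marker between 0.072 and 0.079 m and angle between marker's own z axis and vertical below 0.15 rad and linear speed of marker below 0.02 m/s); the robot touches nothing.
It fails at once if a switch that was already on is moved off (its ON end rises more than 5 mm) (value of joint any of rock_b, rock_c, rock_d below 0.14 rad).
It fails at once if the pinion, ring gauge or plug gauge is disturbed: moved more than 20 mm or tipped over (distance of any of pinion, ring_gauge, plug_gauge from where it was at the start of the episode above 0.02 m or angle between any of pinion, ring_gauge, plug_gauge's own z axis and vertical above 0.5 rad).
It also fails if it takes over 72 s, if anything falls off the work surface, if the arm or the gripper's body presses on something with over 40 N, if the wrist force passes 120 N, or if a joint passes its speed limit or range.

## Robot

A 7-joint arm with a two-finger parallel gripper is mounted at the origin on a cart in front of the work surface, level with it; the furniture and walls round the work are solid. World frame = base frame: x ahead of the robot, y to its left, z up, the work surface at z = 0. Lengths are in mm, angles in degrees, forces in N, time in s.
With the tool pointing down it reaches from about 425 to 1025 mm from the base axis. Payload 3.6 kg.
Tool frame: the origin (TCP) lies midway between the tips of the shut fingers; the grasp point (between the pads) lies 19 mm behind it; z points along the fingers, y is the line along which they close (so a half turn about z gives the same grasp; the last joint's range is limited). The gripper opens to 85 mm and grips with 20 to 120 N. Pads are 22 mm wide; open, the fingers measure 114 mm over their backs; the gripper's body (76 mm by 85 mm) begins 54 mm behind the grasp point. The pads swing forward as they close: fully open they stand 13 mm farther back than shut.
Start: joints at [61.564, 33.873, 2.773, 92.16, -1.908, 54.013, -1.931], TCP at [284.199, -666.979, 231.302] pointing down, gripper open.
Joint ranges: [-153.93, 153.93], [-27.13, 128.08], [-72.61, 78.16], [10.71, 143.7], [-87.88, 267.88], [4.46, 118.87], [-176.78, 176.78]. Speed limits (degrees/s): [147.25, 147.25, 180, 180, 180, 180, 180].

## Interface

Orientations are given as [roll, pitch, yaw] about the fixed x, y, z axes, in that order (R = Rz(yaw) Ry(pitch) Rx(roll)).
In Python, from plant import read_state, optics, robot gives the robot as it stands.
- The arm moves only by the tool servo_tool, never from a script. Its argument "moves" is a list that holds one entry, the list of rows, each a list of 6 numbers: the shift along the tool's x, y, z in mm, then the turn, a rotation vector about the tool's x, y, z in degrees. In form: [[[tx, ty, tz, rx, ry, rz], ...]]. A call has 1 to 20 rows; each row shifts and turns the commanded pose from where the row before left it, along the tool's axes as they then stand; what a row does not reach is not made up. A row lasts 1/8 s, in which the tool goes at most 62.5 mm and 10.7 degrees, less where a joint would pass 70% of its speed; a pose out of reach is approached as far as the arm can. A call is refused whole if a number of a shift passes 62.5 or a number of a turn 10.7, either way. A call with a gripper value outside its range is refused whole. "jaw" is the opening, from 0 (shut) to 1 (fully open), set as the call begins (left out, the last holds). The fingers move at their own pace and stop on an object; "squeeze" is the grip in N (left out, the last holds). Time passes only in rows, so rows that do not move let the fingers close. It gives the time, the measured TCP pose, the force, the opening and the grip force at its end, in the units of the state.
- read_state(): the state, without advancing time (a new reading comes with each control period).
- optics.get_image(name): name is "scene" or "side" or "wrist"; returns the picture (420x560x3 uint8, red, green, blue); there is no depth.
- optics.calibration(name): a dict with "fx", "fy", "cx", "cy" (pixels), "world_from_camera" (4x4, takes a point from camera to world coordinates). Camera axes: x right, y up, looking along -z (the intrinsics and any distortion apply to the point x, -y, -z); pixel columns grow to the right and rows downward; lengths in mm; the calibration is good to about 2 mm. A picture is of the moment at which its call begins: read the wrist's pose just before it. calibration takes no time and is no camera call; for the wrist camera it gives the pose at the moment of the call.
- robot.hand_in(): hands the job in; it is judged then, once.
The state is a dict: "t": time; "q": joint angles; "qvel": joint speeds; "effort": joint torques, N m; "position": TCP position; "ee_rot": TCP orientation; "wrist_force": force on the tool from outside, world axes, zero at the start; "ft_torque": the same for the moment, N m; "gripper_width": opening from 0.0 (shut) to 1.0 (fully open); "finger_force": force on a finger pad.
Only numpy, scipy, OpenCV 4.12 (cv2) and the standard library are available. Lean on these libraries where they do the work, as an engineer would, in place of code of your own. Each camera call takes 0.05 s, during which the arm holds its last target. There are 200 camera calls.

## Working session

There is one attempt and no reset: what is moved stays moved. The work goes in short steps, Python scripts to look and compute and a tool call to move; the robot and the scene stay as the last step left them, time stands still between calls to the robot, and variables do not carry over. Pictures are saved under pics/ and viewed, at most 10 in all, crops included, and the job is handed in when it is done.

Besides the shell and the picture viewer there is one more tool, called after "Emit:" as name([rows], argument=value, ...), one row to a line, values as JSON. servo_tool: Moves the arm, as the interface text tells. Its arguments: {"type":"object","properties":{"moves":{"type":"array"},"jaw":{"type":"number"},"squeeze":{"type":"number"}},"required":["moves"]}

```bash
mkdir -p pics
cat > h.py <<'E'
import numpy as np, cv2
from plant import read_state, optics, robot
def snap(n,f):
    c=optics.calibration(n); im=optics.get_image(n)
    cv2.imwrite(f'pics/{f}.png',im[:,:,::-1]); np.save(f'pics/{f}.npy',np.array([c["fx"],c["fy"],c["cx"],c["cy"],*np.array(c["world_from_camera"]).ravel()]))
    return im,c
def world(f,u,v,z):
    a=np.load(f'pics/{f}.npy'); T=a[4:].reshape(4,4)
    d=T[:3,:3]@np.array([(u-a[2])/a[0],-(v-a[3])/a[1],-1]); o=T[:3,3]
    return (o+d*(z-o[2])/d[2]).round(1)
def pix(f,p):
    a=np.load(f'pics/{f}.npy'); T=a[4:].reshape(4,4)
    q=T[:3,:3].T@(np.array(p)-T[:3,3]); return (a[2]-a[0]*q[0]/q[2],a[3]+a[1]*q[1]/q[2])
E
python3 - <<'E'
from h import *
im,c=snap("scene","s1"); print({k:v for k,v in c.items() if k!='world_from_camera'})
snap("side","d1")
a=cv2.imread('pics/s1.png');b=cv2.imread('pics/d1.png')
print(read_state())
E
```

```text
{'fx': 398.43254727006376, 'fy': 398.43254727006376, 'cx': 281.63745404502885, 'cy': 206.46655892898104}
{'t': 0.1, 'q': array([61.56506561, 33.92130209,  2.76653717, 92.22785655, -1.90731125,
       54.01094914, -1.93205914]), 'qvel': array([-0.030374  , -0.10245045,  0.01129526, -0.19420673, -0.08327764,
       -0.02282909, -0.00283431]), 'effort': array([ 3.40079809e-03, -5.49993861e+01,  1.55243754e+00, -1.98825216e+01,
        9.64838604e-03,  3.83182982e-03,  1.49031661e-05]), 'position': array([ 283.91894962, -666.30320496,  230.25212006]), 'ee_rot': array([-1.79886145e+02,  6.37630410e-03,  2.30825020e+01]), 'wrist_force': array([-0.48266361,  0.23093755, -0.61947519]), 'ft_torque': array([0.03788195, 0.03611439, 0.01213785]), 'finger_force': 0.0, 'gripper_width': 1.0021934995371196}
```

View pics/s1.png

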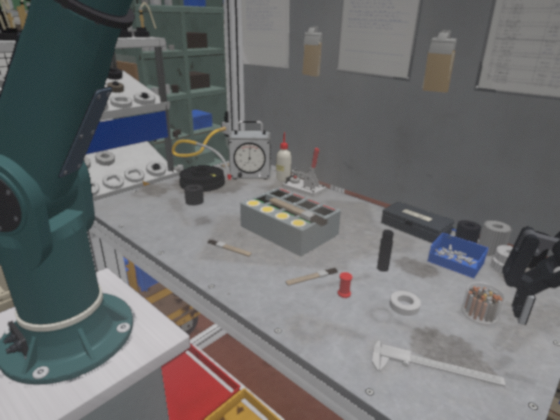

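View pics/d1.png

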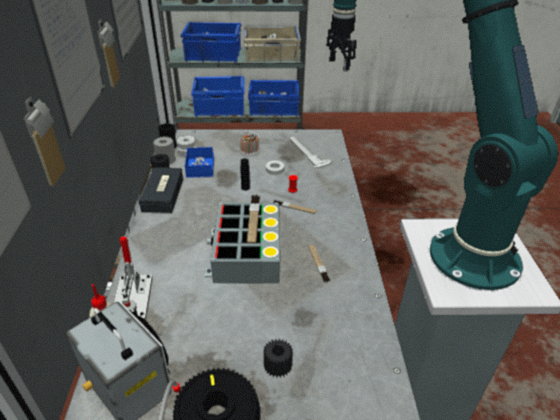

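Run:
```python
import cv2,numpy as np
a=cv2.imread('pics/s1.png')[175:315,170:430];b=cv2.imread('pics/d1.png')[155:290,190:345]
a=cv2.resize(a,(780,420),interpolation=cv2.INTER_CUBIC);b=cv2.resize(b,None,fx=4.4,fy=4.4,interpolation=cv2.INTER_CUBIC)
cv2.imwrite('pics/s1c.png',a);cv2.imwrite('pics/d1c.png',b);print(b.shape)
```

```text
(594, 682, 3)
```

View pics/s1c.png

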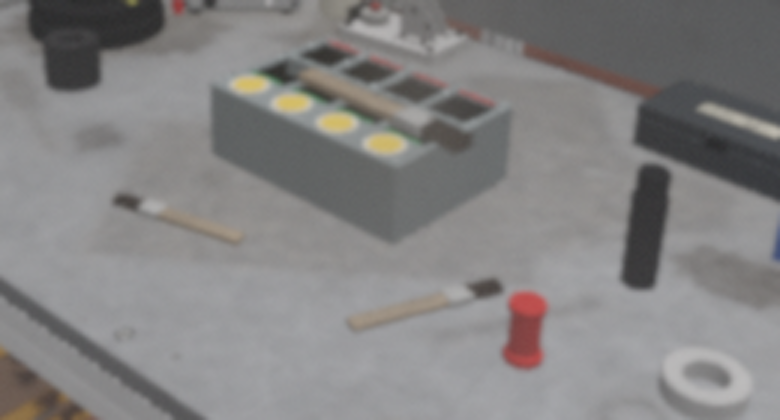

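View pics/d1c.png

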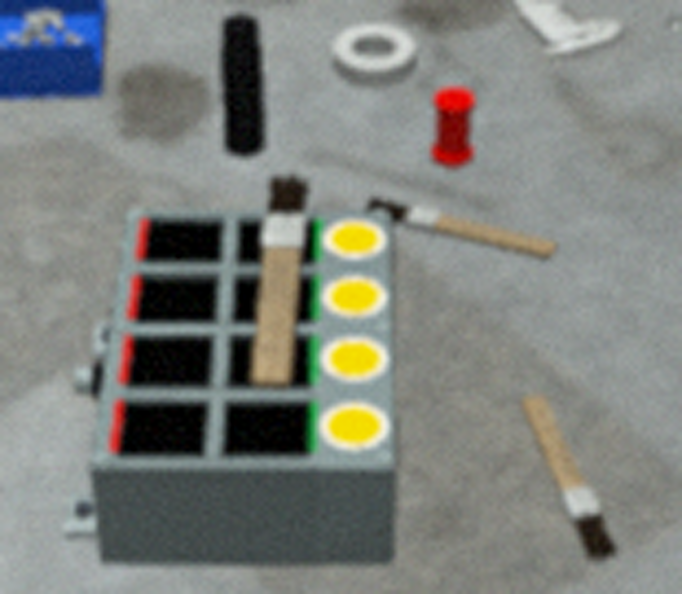

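Run:
```python
from h import *
S=lambda u,v,z:world('s1',u/3+170,v/3+175,z)
D=lambda u,v,z:world('d1',u/4.4+190,v/4.4+155,z)
for n,p in [('pad4',(249,85)),('pad3',(292,103)),('pad2',(337,123)),('pad1',(386,145))]: print('S',n,S(*p,75))
for n,p in [('pad1',(355,239)),('pad2',(354,297)),('pad3',(353,359)),('pad4',(354,427))]: print('D',n,D(*p,75))
for n,p in [('corner front-left',(393,463)),('back-left',(97,463)),('front-right',(388,212)),('back-right',(130,212))]: print(n,D(*p,75))
print('S front-left,front right,back right',S(212,85,75),S(397,163,75),S(512,108,75))
print('brush butt',S(303,78,86),D(272,376,86),'ferrule/bristle',S(433,130,86),D(285,215,86),'tip',D(287,183,84),S(470,140,84))
print('marker top',S(527,302,48),D(454,98,48),'foot',S(523,358,3),D(452,156,3))
print('plug top',S(654,175,100),D(242,20,100),'ring',S(705,372,18),D(375,45,18))
print('pinion',S(75,43,50),world('d1',278,348,50))
print('small brush A',D(372,205,8),D(552,249,8),'B',D(532,400,8),D(600,550,8))
print('wrist TCP pix chk',pix('d1',[284,-667,231]))
```

```text
S pad4 [517.5  52.5  75. ]
S pad3 [518.  -1.  75.]
S pad2 [516.9 -55.2  75. ]
S pad1 [ 515.5 -110.7   75. ]
D pad1 [ 516.3 -107.9   75. ]
D pad2 [517.6 -53.8  75. ]
D pad3 [5.188e+02 1.000e-01 7.500e+01]
D pad4 [518.9  54.9  75. ]
corner front-left [498.9  82.4  75. ]
back-left [652.9  80.9  75. ]
front-right [ 496.1 -134.2   75. ]
back-right [ 651.6 -135.6   75. ]
S front-left,front right,back right [494.2  76.1  75. ] [ 498.1 -136.8   75. ] [ 645.8 -145.    75. ]
brush butt [545.3  11.8  86. ] [562.7  26.1  86. ] ferrule/bristle [ 546.4 -134.5   86. ] [ 557.7 -117.3   86. ] tip [ 557.1 -152.    84. ] [ 556.6 -164.7   84. ]
marker top [ 445.3 -298.9   48. ] [ 447.2 -296.8   48. ] foot [ 442.8 -302.     3. ] [ 447.3 -292.7    3. ]
plug top [ 581.8 -314.3  100. ] [ 588.8 -313.   100. ] ring [ 498.9 -410.4   18. ] [ 497.9 -410.5   18. ]
pinion [500.5 290.4  50. ] [507.  302.2  50. ]
small brush A [ 503.4 -230.6    8. ] [ 388.6 -182.5    8. ] B [413. -39.   8.] [385.7  81.8   8. ]
wrist TCP pix chk (np.float64(338.228822047951), np.float64(69.49321324813187))
```

The large brush is the one on the box (crop s1c about 300,75 to 470,140). The two on the bench, at crop (180,218) and (425,303), are smaller. The marker stands at about (445,-298). Next I move above the box and look from there.

Emit:
servo_tool([
  [[0, 0, 0, 0, 0, -9.5], [0, 0, 0, 0, 0, -9.5], [0, 0, 0, 0, 0, -9.5], [0, 0, 0, 0, 0, -9.5], [0, 0, 0, 0, 0, -9.5], [0, 0, 0, 0, 0, -9.5], [0, 0, 0, 0, 0, -9], [46, 20, 0, 0, 0, 0], [46, 20, 0, 0, 0, 0], [46, 20, 0, 0, 0, 0], [46, 20, 0, 0, 0, 0], [46, 20, 0, 0, 0, 0], [46, 20, 0, 0, 0, 0], [46, 20, 0, 0, 0, 0], [46, 20, 0, 0, 0, 0], [46, 20, 0, 0, 0, 0], [46, 20, 0, 0, 0, 0], [46, 20, 0, 0, 0, 0], [46, 20, 0, 0, 0, 0], [46, 20, 0, 0, 0, 0]],
])

```text
t: 2.6
position: [554.0, -71.9, 231.0]
ee_rot: [-180.0, 0.0, 89.1]
wrist_force: [0.9, -1.0, -0.7]
gripper_width: 0.998
finger_force: 0.0
```

Run:
```python
from h import *
s=read_state();print(s['position'],s['ee_rot'],s['q'],s['wrist_force'])
snap("wrist","w1")
```

```text
[553.99361515 -71.88311443 231.04048413] [-1.79969621e+02  1.11148833e-02  8.90673295e+01] [ 18.70179588  23.15895256 -21.03467909 113.17064231  11.3965276
  45.66649881  -9.72555904] [ 0.92551698 -1.01746156 -0.74990104]
```

View pics/w1.png

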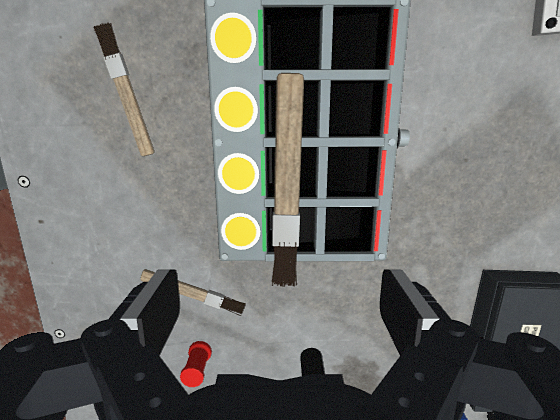

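Run:
```python
from h import *
for n,p in [('pad4',(234,37,75)),('pad3',(236,109,75)),('pad2',(239,174,75)),('pad1',(241,231,75)),('butt',(290,74,87)),('ferr',(286,246,87)),('tip',(285,285,85)),('mtop',(191,378,48))]: print(n,world('w1',*p))
```

```text
pad4 [520.6  55.4  75. ]
pad3 [519.3   1.1  75. ]
pad2 [519.  -53.7  75. ]
pad1 [ 518.1 -107.    75. ]
butt [564.1  26.5  87. ]
ferr [ 559.3 -117.7   87. ]
tip [ 558. -158.   85.]
mtop [ 447.8 -297.1   48. ]
```

The wrist view puts the pads at x about 519 and the brush grip point at (562.5,-33.5). I descend and grip there.

Emit:
servo_tool([
  [[38.5, 8, 35, 0, 0, 0.9], [0, 0, 50, 0, 0, 0], [0, 0, 40, 0, 0, 0], [0, 0, 20, 0, 0, 0], [0, 0, 9, 0, 0, 0], [0, 0, 0, 0, 0, 0], [0, 0, 0, 0, 0, 0]],
], jaw=0.6)

```text
t: 3.52
position: [563.2, -35.0, 78.2]
ee_rot: [179.9, -0.0, 88.2]
wrist_force: [-0.0, 0.8, 0.8]
gripper_width: 0.603
finger_force: 0.0
```

Emit:
servo_tool([
  [[0, 0, 0, 0, 0, 0], [0, 0, 0, 0, 0, 0], [0, 0, 0, 0, 0, 0], [0, 0, 0, 0, 0, 0], [0, 0, 0, 0, 0, 0], [0, 0, 0, 0, 0, 0]],
], jaw=0, squeeze=30)

```text
t: 4.28
position: [562.8, -35.0, 78.2]
ee_rot: [179.9, 0.0, 88.2]
wrist_force: [-0.8, 0.1, 6.3]
gripper_width: 0.249
finger_force: 30.3
```

Emit:
servo_tool([
  [[0, 0, -20, 0, 0, 0], [0, 0, -30, 0, 0, 0], [0, -30, 0, 0, 0, 0], [0, -40, 0, 0, 0, 0], [0, -33, 0, 0, 0, 0], [0, -10, 0, 0, 0, 0], [0, 0, 40, 0, 0, 0], [0, 0, 40, 0, 0, 0], [0, 0, 30, 0, 0, 0], [0, 0, 10, 0, 0, 0], [0, 0, 0, 0, 0, 0]],
])

```text
t: 5.65
position: [442.1, -32.1, 5.6]
ee_rot: [-179.2, 0.2, 88.2]
wrist_force: [-10.7, 0.8, 0.5]
gripper_width: 0.242
finger_force: 42.7
```

Run:
```python
from h import *
s=read_state();print(s['position'],s['gripper_width'],s['wrist_force'])
snap("side","d2")
b=cv2.imread('pics/d2.png')[155:290,190:345]
cv2.imwrite('pics/d2c.png',cv2.resize(b,None,fx=4.4,fy=4.4,interpolation=cv2.INTER_CUBIC))
```

```text
[442.12419248 -32.06374247   5.63624886] 0.2420100307623954 [-10.68538528   0.80166655   0.54773038]
```

View pics/d2c.png

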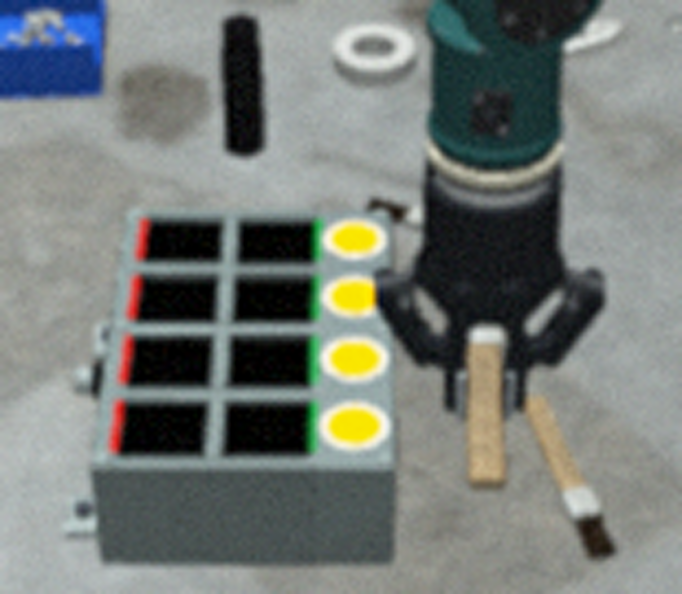

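Emit:
servo_tool([
  [[0, -8, -8, 0, 0, 0], [0, -6, -7, 0, 0, 0], [-25, 0, 0, 0, 0, 0], [-20, 0, 0, 0, 0, 0], [0, 0, 0, 0, 0, 0], [0, 0, 9, 0, 0, 0], [0, 0, 7, 0, 0, 0], [0, 0, 0, 0, 0, 0], [0, 0, 0, 0, 0, 0]],
])

```text
t: 6.82
position: [433.9, -75.3, 6.1]
ee_rot: [-180.0, -0.0, 88.2]
wrist_force: [-0.2, 0.3, -0.9]
gripper_width: 0.236
finger_force: 42.5
```

Emit:
servo_tool([
  [[0, 0, 3, 0, 0, 0], [0, 0, 0, 0, 0, 0], [0, 0, 0, 0, 0, 0]],
])

```text
t: 7.2
position: [434.0, -75.9, 3.3]
ee_rot: [-180.0, 0.0, 88.2]
wrist_force: [-0.5, -0.7, -1.5]
gripper_width: 0.239
finger_force: 42.5
```

Emit:
servo_tool([
  [[0, 0, 0, 0, 0, 0], [0, 0, 0, 0, 0, 0], [0, 0, 0, 0, 0, 0], [0, 0, -10, 0, 0, 0], [0, 0, -30, 0, 0, 0], [0, 0, -50, 0, 0, 0], [0, 0, -60, 0, 0, 0], [0, 0, 0, 0, 0, 0]],
], jaw=0.45)

```text
t: 8.2
position: [436.7, -76.3, 157.7]
ee_rot: [179.5, 0.1, 88.1]
wrist_force: [-0.2, -0.7, -1.1]
gripper_width: 0.449
finger_force: 0.0
```

Run:
```python
from h import *
s=read_state();print(s['position'],s['ee_rot'],s['gripper_width'],s['wrist_force'])
snap("wrist","w2")
```

```text
[436.68999677 -76.31397735 157.65522805] [1.79451602e+02 7.95956791e-02 8.81164578e+01] 0.4494171956875437 [-0.16127154 -0.69536755 -1.08924244]
```

View pics/w2.png

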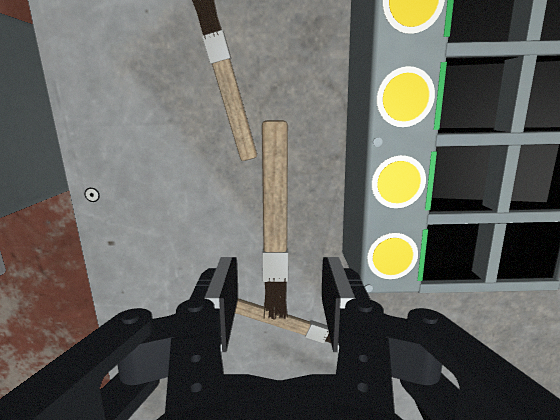

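The brush lies on the bench, released, at around (434,-75). Next I feel channel 1 with the fingers shut.

Emit:
servo_tool([
  [[-10, 45, 0, 0, 0, -1.1], [-10, 45, 0, 0, 0, 0], [-7, 35, 0, 0, 0, 0], [0, 0, 35, 0, 0, 0], [0, 0, 30, 0, 0, 0], [0, 0, 0, 0, 0, 0], [0, 0, 0, 0, 0, 0]],
], jaw=0)

```text
t: 9.12
position: [558.2, -105.0, 88.2]
ee_rot: [-180.0, -0.0, 89.3]
wrist_force: [-0.2, 0.9, 1.7]
gripper_width: 0.001
finger_force: 0.0
```

Emit:
servo_tool([
  [[-2.5, 2.5, 10, 0, 0, 0], [0, 0, 12, 0, 0, 0], [0, 0, 10, 0, 0, 0], [0, 0, 8, 0, 0, 0], [0, 0, 0, 0, 0, 0]],
])

```text
t: 9.75
position: [560.6, -107.7, 47.5]
ee_rot: [-180.0, -0.0, 89.3]
wrist_force: [0.8, -0.3, 0.2]
gripper_width: 0.007
finger_force: 0.0
```

Channel 1 gave no contact at z=47.5, so it is on. Next is channel 2.

Emit:
servo_tool([
  [[0, 0, -25, 0, 0, 0], [0, 0, -18, 0, 0, 0], [27, 0, 0, 0, 0, 0], [27, 0, 0, 0, 0, 0], [0, 0, 0, 0, 0, 0], [0, 0, 13, 0, 0, 0], [0, 0, 12, 0, 0, 0], [0, 0, 10, 0, 0, 0], [0, 0, 8, 0, 0, 0]],
])

```text
t: 10.88
position: [561.2, -54.3, 47.1]
ee_rot: [-179.9, 0.0, 89.2]
wrist_force: [0.4, 0.6, -0.1]
gripper_width: -0.001
finger_force: 0.0
```

Emit:
servo_tool([
  [[0, 0, -25, 0, 0, 0], [0, 0, -18, 0, 0, 0], [27, 0, 0, 0, 0, 0], [27, 0, 0, 0, 0, 0], [0, 0, 0, 0, 0, 0], [0, 0, 13, 0, 0, 0], [0, 0, 12, 0, 0, 0], [0, 0, 10, 0, 0, 0], [0, 0, 8, 0, 0, 0]],
])

```text
t: 12.0
position: [561.9, -0.4, 47.1]
ee_rot: [-179.9, 0.0, 89.2]
wrist_force: [-0.3, -0.6, 0.6]
gripper_width: 0.005
finger_force: 0.0
```

Emit:
servo_tool([
  [[0, 0, -25, 0, 0, 0], [0, 0, -18, 0, 0, 0], [27, 0, 0, 0, 0, 0], [27, 0, 0, 0, 0, 0], [0, 0, 0, 0, 0, 0], [0, 0, 13, 0, 0, 0], [0, 0, 12, 0, 0, 0], [0, 0, 10, 0, 0, 0], [0, 0, 8, 0, 0, 0]],
])

```text
t: 13.12
position: [562.5, 53.6, 47.1]
ee_rot: [-179.9, 0.0, 89.2]
wrist_force: [-0.4, -0.1, 0.6]
gripper_width: -0.0
finger_force: 0.0
```

No clear contact so far at z=47, though the force may have relaxed by the time the call ended. I probe deeper here in small steps.

Emit:
servo_tool([
  [[0, 0, 2, 0, 0, 0]],
])

```text
t: 13.25
position: [562.5, 54.0, 45.4]
ee_rot: [-179.9, 0.0, 89.3]
wrist_force: [0.1, -0.1, 0.5]
gripper_width: 0.003
finger_force: 0.0
```

Emit:
servo_tool([
  [[0, 0, 2, 0, 0, 0]],
])

```text
t: 13.38
position: [563.1, 54.3, 44.3]
ee_rot: [180.0, -0.0, 89.3]
wrist_force: [0.2, 0.5, 0.5]
gripper_width: 0.0
finger_force: 0.0
```

Emit:
servo_tool([
  [[0, 0, 2, 0, 0, 0]],
])

```text
t: 13.5
position: [563.2, 54.3, 42.5]
ee_rot: [180.0, -0.0, 89.3]
wrist_force: [-0.3, -0.5, 0.5]
gripper_width: 0.004
finger_force: 0.0
```

Emit:
servo_tool([
  [[0, 0, 2, 0, 0, 0]],
])

```text
t: 13.62
position: [563.2, 54.3, 40.5]
ee_rot: [180.0, -0.0, 89.3]
wrist_force: [0.2, -0.5, -0.7]
gripper_width: 0.002
finger_force: 0.0
```

Emit:
servo_tool([
  [[0, 0, 2, 0, 0, 0]],
])

```text
t: 13.75
position: [563.4, 54.3, 39.3]
ee_rot: [179.9, 0.0, 89.3]
wrist_force: [-2.9, -0.8, 18.1]
gripper_width: 0.002
finger_force: 9.6
```

Emit:
servo_tool([
  [[0, 0, 2, 0, 0, 0]],
])

```text
t: 13.88
position: [563.6, 54.3, 38.8]
ee_rot: [179.9, 0.1, 89.3]
wrist_force: [-6.6, -1.4, 31.5]
gripper_width: -0.001
finger_force: 16.1
```

Channel 4 has a hard stop at 39 mm, so it is on. Next I probe channel 3 the same way.

Emit:
servo_tool([
  [[0, 0, -25, 0, 0, 0], [0, 0, -25, 0, 0, 0], [-27, 0, 0, 0, 0, 0], [-27, 0, 0, 0, 0, 0], [0, 0, 0, 0, 0, 0], [0, 0, 15, 0, 0, 0], [0, 0, 15, 0, 0, 0], [0, 0, 6, 0, 0, 0]],
])

```text
t: 14.88
position: [561.2, 1.3, 48.5]
ee_rot: [-179.8, -0.0, 89.4]
wrist_force: [-0.4, 0.0, -0.6]
gripper_width: -0.0
finger_force: 0.0
```

Emit:
servo_tool([
  [[0, 0, 3, 0, 0, 0]],
])

```text
t: 15.0
position: [561.8, 0.9, 46.3]
ee_rot: [-179.9, -0.0, 89.4]
wrist_force: [-0.2, 0.8, 0.7]
gripper_width: 0.002
finger_force: 0.0
```

Emit:
servo_tool([
  [[0, 0, 3, 0, 0, 0]],
])

```text
t: 15.12
position: [562.4, 0.6, 44.1]
ee_rot: [180.0, -0.0, 89.3]
wrist_force: [-0.4, 0.5, 0.4]
gripper_width: 0.002
finger_force: 0.0
```

Emit:
servo_tool([
  [[0, 0, 3, 0, 0, 0]],
])

```text
t: 15.25
position: [562.5, 0.3, 41.4]
ee_rot: [180.0, -0.0, 89.3]
wrist_force: [0.7, -0.2, -0.4]
gripper_width: 0.002
finger_force: 0.0
```

Emit:
servo_tool([
  [[0, 0, 1.5, 0, 0, 0]],
])

```text
t: 15.38
position: [562.5, 0.2, 40.0]
ee_rot: [180.0, 0.0, 89.3]
wrist_force: [-1.4, 0.8, 5.0]
gripper_width: 0.001
finger_force: 2.5
```

Channel 3 is free down to 40 and then hits its stop, so it is on. Next is channel 2.

Emit:
servo_tool([
  [[0, 0, -25, 0, 0, 0], [0, 0, -25, 0, 0, 0], [-27, 0, 0, 0, 0, 0], [-27, 0, 0, 0, 0, 0], [0, 0, 0, 0, 0, 0], [0, 0, 15, 0, 0, 0], [0, 0, 15, 0, 0, 0], [0, 0, 9, 0, 0, 0]],
])

```text
t: 16.38
position: [560.7, -52.6, 49.1]
ee_rot: [-179.9, -0.0, 89.4]
wrist_force: [-0.7, -0.0, -0.1]
gripper_width: -0.003
finger_force: 0.0
```

Emit:
servo_tool([
  [[0, 0, 3, 0, 0, 0]],
])

```text
t: 16.5
position: [560.9, -53.0, 46.6]
ee_rot: [-179.9, -0.0, 89.3]
wrist_force: [0.1, 0.4, -0.6]
gripper_width: -0.002
finger_force: 0.0
```

Emit:
servo_tool([
  [[0, 0, 3, 0, 0, 0]],
])

```text
t: 16.62
position: [561.7, -53.4, 44.5]
ee_rot: [180.0, -0.0, 89.3]
wrist_force: [0.2, 0.4, -0.2]
gripper_width: -0.003
finger_force: 0.0
```

Emit:
servo_tool([
  [[0, 0, 3, 0, 0, 0]],
])

```text
t: 16.75
position: [561.9, -53.7, 41.9]
ee_rot: [180.0, -0.0, 89.3]
wrist_force: [-0.6, -0.3, -0.1]
gripper_width: 0.0
finger_force: 0.0
```

Emit:
servo_tool([
  [[0, 0, 1.5, 0, 0, 0]],
])

```text
t: 16.88
position: [561.8, -53.8, 40.4]
ee_rot: [180.0, 0.0, 89.3]
wrist_force: [-0.6, 0.8, 1.1]
gripper_width: -0.007
finger_force: 0.0
```

Emit:
servo_tool([
  [[0, 0, -25, 0, 0, 0], [0, 0, -24, 0, 0, 0], [-27, 0, 0, 0, 0, 0], [-27, 0, 0, 0, 0, 0], [0, 0, 0, 0, 0, 0], [0, 0, 15, 0, 0, 0], [0, 0, 15, 0, 0, 0], [0, 0, 8, 0, 0, 0]],
])

```text
t: 17.88
position: [560.0, -106.5, 49.6]
ee_rot: [-179.9, -0.0, 89.4]
wrist_force: [-0.3, -0.1, 0.1]
gripper_width: 0.005
finger_force: 0.0
```

Emit:
servo_tool([
  [[0, 0, 3, 0, 0, 0]],
])

```text
t: 18.0
position: [560.4, -106.9, 47.2]
ee_rot: [-179.9, -0.0, 89.3]
wrist_force: [0.4, -0.8, -0.4]
gripper_width: -0.002
finger_force: 0.0
```

Emit:
servo_tool([
  [[0, 0, 3, 0, 0, 0]],
])

```text
t: 18.12
position: [560.6, -107.2, 45.2]
ee_rot: [-179.9, -0.0, 89.3]
wrist_force: [-2.0, 0.8, 5.5]
gripper_width: -0.001
finger_force: 2.6
```

Emit:
servo_tool([
  [[0, 0, 3, 0, 0, 0]],
])

```text
t: 18.25
position: [560.4, -107.2, 42.6]
ee_rot: [-180.0, -0.0, 89.3]
wrist_force: [-2.7, 1.4, 5.2]
gripper_width: 0.002
finger_force: 2.6
```

Emit:
servo_tool([
  [[0, 0, 1.5, 0, 0, 0]],
])

```text
t: 18.38
position: [560.4, -107.2, 41.1]
ee_rot: [-180.0, -0.0, 89.3]
wrist_force: [-2.4, 1.6, 4.6]
gripper_width: 0.001
finger_force: 2.6
```

Channel 1 resists softly and moves with about 5 N, so it is the tripped one. The quick first probe had pushed it part of the way. Now I push it home.

Emit:
servo_tool([
  [[0, 0, 1, 0, 0, 0], [0, 0, 1, 0, 0, 0], [0, 0, 0.5, 0, 0, 0]],
])

```text
t: 18.75
position: [560.6, -107.2, 39.2]
ee_rot: [-180.0, 0.0, 89.3]
wrist_force: [-4.7, 2.8, 15.1]
gripper_width: -0.0
finger_force: 7.8
```

Emit:
servo_tool([
  [[0, 0, 0.5, 0, 0, 0], [0, 0, 0, 0, 0, 0]],
])

```text
t: 19.0
position: [560.7, -107.2, 39.2]
ee_rot: [-180.0, 0.0, 89.3]
wrist_force: [-6.0, 2.7, 14.8]
gripper_width: -0.002
finger_force: 8.1
```

It stops hard at 39.2, so channel 1 is home. Next is the marker.

Emit:
servo_tool([
  [[0, 0, -30, 0, 0, 0], [0, 0, -40, 0, 0, 0], [0, 0, -40, 0, 0, 0], [-45, -26, 0, 0, 0, 0], [-50, -30, 0, 0, 0, 0], [-50, -30, 0, 0, 0, 0], [-46, -25, 0, 0, 0, 0], [0, 0, 0, 0, 0, 0], [0, 0, 0, 0, 0, 0]],
], jaw=0)

```text
t: 20.12
position: [448.3, -297.7, 147.9]
ee_rot: [179.9, 0.0, 89.2]
wrist_force: [0.2, 0.3, 0.7]
gripper_width: 0.001
finger_force: 0.0
```

Emit:
servo_tool([
  [[0, 0, 0, 0, 0, 0], [0, 0, 0, 0, 0, 0], [0, 0, 0, 0, 0, 0], [0, 0, 0, 0, 0, 0]],
], jaw=1)

```text
t: 20.62
position: [447.8, -296.9, 147.8]
ee_rot: [180.0, -0.0, 89.3]
wrist_force: [-0.4, 0.0, 0.7]
gripper_width: 0.845
finger_force: 0.0
```

Run:
```python
from h import *
s=read_state();print(s['position'],s['ee_rot'])
snap("wrist","w3");snap("side","d3")
a=cv2.imread('pics/w3.png');b=cv2.imread('pics/d3.png')
for n,im in(('w3',a),('d3',b)):
    h=cv2.cvtColor(im,cv2.COLOR_BGR2HSV);m=((h[...,0]<8)|(h[...,0]>172))&(h[...,1]>170)&(h[...,2]>90)
    k,l,st,ce=cv2.connectedComponentsWithStats(m.astype(np.uint8))
    print(n,[(st[i].tolist()) for i in range(1,k) if st[i][4]>30])
c=cv2.resize(b[130:290,190:345],None,fx=2.6,fy=2.6)
cv2.imwrite('pics/c3.png',np.hstack([cv2.resize(a,(392,416)),c[:416]]))
```

```text
[ 447.77790666 -296.94909709  147.78920336] [ 1.79999331e+02 -1.61050415e-03  8.93309248e+01]
w3 [[261, 181, 37, 48, 1223]]
d3 [[289, 175, 8, 17, 113], [120, 236, 10, 27, 149], [91, 284, 15, 26, 196], [173, 384, 7, 8, 38]]
```

View pics/c3.png

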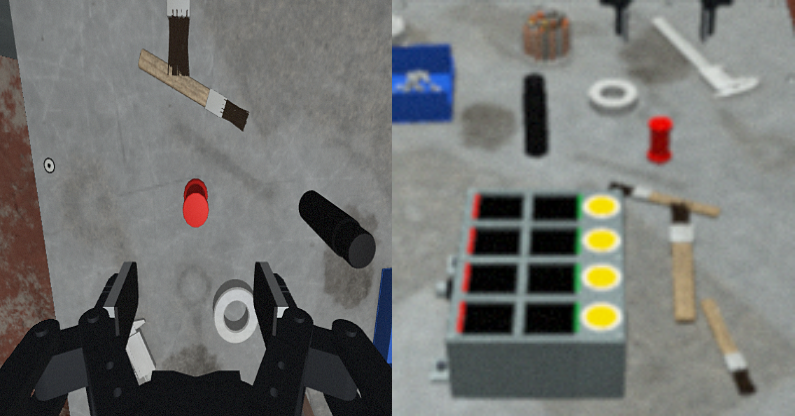

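Run:
```python
from h import *
print(world('w3',279.5,211,48), world('w3',279.5,190,3))
```

```text
[ 448.1 -296.4   48. ] [ 448.2 -291.2    3. ]
```

Emit:
servo_tool([
  [[0, 0, 45, 0, 0, 0], [0, 0, 45, 0, 0, 0], [0, 0, 30, 0, 0, 0], [0, 0, 15, 0, 0, 0], [0, 0, 4, 0, 0, 0], [0, 0, 0, 0, 0, 0], [0, 0, 0, 0, 0, 0]],
])

```text
t: 21.6
position: [448.2, -297.8, 9.8]
ee_rot: [179.9, 0.1, 89.3]
wrist_force: [0.5, 0.2, 0.0]
gripper_width: 1.003
finger_force: 0.0
```

Emit:
servo_tool([
  [[0, 0, 0, 0, 0, 0], [0, 0, 0, 0, 0, 0], [0, 0, 0, 0, 0, 0], [0, 0, 0, 0, 0, 0], [0, 0, 0, 0, 0, 0], [0, 0, 0, 0, 0, 0], [0, 0, 0, 0, 0, 0], [0, 0, 0, 0, 0, 0]],
], jaw=0)

```text
t: 22.6
position: [447.7, -297.5, 9.0]
ee_rot: [180.0, 0.0, 89.3]
wrist_force: [-0.1, 0.3, 5.6]
gripper_width: 0.304
finger_force: 29.1
```

Emit:
servo_tool([
  [[0, 0, -15, 0, 0, 0], [0, 0, -35, 0, 0, 0], [0, 0, -35, 0, 0, 0], [0, 0, -15, 0, 0, 0], [40, 15, 0, 0, 0, 0], [50, 18, 0, 0, 0, 0], [50, 18, 0, 0, 0, 0], [37, 13, 0, 0, 0, 0], [13, 4, 0, 0, 0, 0], [0, 0, 0, 0, 0, 0], [0, 0, 0, 0, 0, 0]],
])

```text
t: 23.98
position: [516.8, -110.5, 108.4]
ee_rot: [-179.9, 0.1, 89.1]
wrist_force: [0.3, 0.2, -0.6]
gripper_width: 0.306
finger_force: 29.9
```

Run:
```python
from h import *
s=read_state();print(s['position'],s['ee_rot'],s['gripper_width'],s['wrist_force'])
snap("wrist","w4");snap("side","d4")
a=cv2.imread('pics/w4.png');b=cv2.imread('pics/d4.png')
p=pix('d4',s['position']);print(p);u,v=int(p[0]),int(p[1])
c=cv2.resize(b[v-50:v+50,u-50:u+50],(400,400),interpolation=cv2.INTER_CUBIC)
cv2.imwrite('pics/c4.png',np.hstack([cv2.resize(a[120:420,130:430],(400,400)),c]))
```

```text
[ 516.78887376 -110.50536641  108.42844021] [-1.79902618e+02  7.77857899e-02  8.91121761e+01] 0.30649897581637475 [ 0.34035306  0.21703457 -0.63039349]
(np.float64(270.52131196178277), np.float64(198.41342232203442))
```

View pics/c4.png

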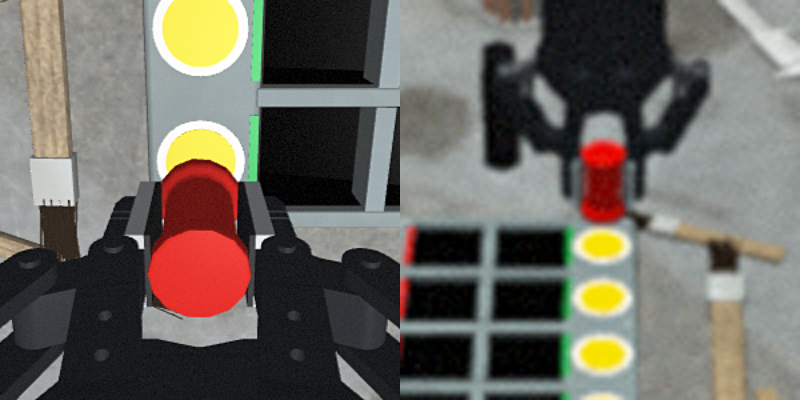

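Emit:
servo_tool([
  [[2.5, 1, 10, 0, 0, 0], [0, 0, 8, 0, 0, 0], [0, 0, 4, 0, 0, 0], [0, 0, 0, 0, 0, 0], [0, 0, 0, 0, 0, 0]],
])

```text
t: 24.7
position: [519.1, -105.7, 86.8]
ee_rot: [180.0, -0.0, 89.3]
wrist_force: [-0.1, -0.3, -0.3]
gripper_width: 0.3
finger_force: 29.9
```

Emit:
servo_tool([
  [[0, 0, 1.5, 0, 0, 0], [0, 0, 0, 0, 0, 0]],
])

```text
t: 24.95
position: [519.0, -105.8, 85.4]
ee_rot: [180.0, 0.0, 89.3]
wrist_force: [-0.2, -0.3, -0.7]
gripper_width: 0.305
finger_force: 29.9
```

Emit:
servo_tool([
  [[-2, -1, 1, 0, 0, 0], [0, 0, 0, 0, 0, 0]],
])

```text
t: 25.2
position: [517.7, -108.1, 84.2]
ee_rot: [-180.0, 0.0, 89.3]
wrist_force: [0.4, 0.1, -1.1]
gripper_width: 0.301
finger_force: 29.9
```

Emit:
servo_tool([
  [[0, 0, 0.7, 0, 0, 0], [0, 0, 0, 0, 0, 0]],
])

```text
t: 25.45
position: [517.9, -108.0, 84.1]
ee_rot: [-180.0, 0.0, 89.3]
wrist_force: [-1.8, -0.3, 4.5]
gripper_width: 0.303
finger_force: 29.6
```

Contact: the marker stands on the ledge. I release and retreat.

Emit:
servo_tool([
  [[0, 0, 0, 0, 0, 0], [0, 0, 0, 0, 0, 0], [0, 0, 0, 0, 0, 0], [0, 0, 0, 0, 0, 0], [0, 0, 0, 0, 0, 0], [0, 0, 0, 0, 0, 0], [0, 0, -10, 0, 0, 0], [0, 0, -25, 0, 0, 0], [0, 0, -40, 0, 0, 0], [0, 0, -40, 0, 0, 0], [-30, 0, -20, 0, 0, 0], [-50, 0, 0, 0, 0, 0], [-20, 0, 0, 0, 0, 0], [0, 0, 0, 0, 0, 0], [0, 0, 0, 0, 0, 0]],
], jaw=1)

```text
t: 27.32
position: [516.6, -205.5, 218.5]
ee_rot: [-180.0, -0.1, 89.4]
wrist_force: [0.1, 0.1, 0.2]
gripper_width: 1.001
finger_force: 0.0
```

Run:
```python
from h import *
s=read_state();print(s['position'],s['gripper_width'])
snap("wrist","w5");snap("side","d5")
a=cv2.imread('pics/w5.png');b=cv2.imread('pics/d5.png')
c=cv2.resize(b[130:250,220:340],(400,400),interpolation=cv2.INTER_CUBIC)
cv2.imwrite('pics/c5.png',np.hstack([cv2.resize(a[0:400,80:480],(400,400)),c]))
```

```text
[ 516.61899071 -205.52125627  218.47625256] 1.0013962200544995
```

View pics/c5.png

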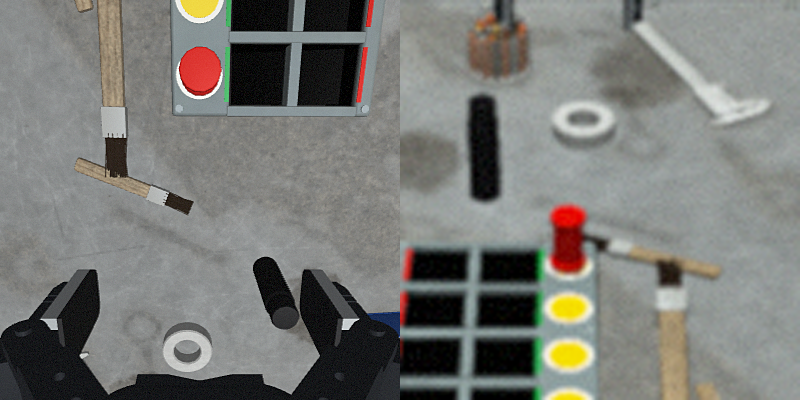

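Run:
```python
from h import *
print(world('w5',281,71,123)); print(robot.hand_in())
```

```text
[ 518.9 -109.2  123. ]
the job is handed in; nothing more can be done
None
```

The job is handed in, but no verdict came back: the brush lies on the bench with its bristle tips against a smaller brush, channel 1 had tripped and is pushed to its stop, and the red marker stands upright on pad 1.

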